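# Stage a sample and hold the heater lid half open

### The job

Get the block heater ready for a colleague to load: stand the amber jar with the orange cap upright on the middle of the small raised stand and let go of it, then lift the heater's blue-framed lid and hold it half open at 45 degrees (within about 7). The lid falls shut by itself, so finish while still holding it steady there with the gripper, with nothing propping it. Leave the bottle, the beaker and the timer where they are.

Things in the scene. Friction and masses are not known exactly. Their poses are not given: they have to be found in the camera images.
- heater: White block heater fixed to the bench, 200 (x) x 160 (y) x 110 mm high without its lid, plus a grey control console 45 mm high that stands out 45 mm from its -x face. Origin: centre of its underside on the bench; its z is up; its x axis points from the handle side to the hinge side. It may stand on the left or the right, slightly turned.
- lid (a joint): Opening angle of the heater's lid (blue frame, smoked window) in rad: 0 closed, growing as the handle side (-x of the heater) rises, stop at 1.3. Hinge axis is horizontal, along the heater's y. No spring or latch: the lid (195 x 160 x 12 mm, 0.3 to 0.6 kg) falls shut from any angle when let go. 45 degrees is 0.785.
- lid_handle (a point): Middle of the lid's steel handle bar: a round bar 12 mm thick and 100 mm long, parallel to the hinge (heater's y), its axis 40 mm above the lid's top face, on an upright 12 mm post at each end, open below. Closed it is 162 mm above the bench and lies 75 mm towards -x from the heater's centre. Seen from the hinge it is at -170 mm in x and +52 mm in z in the lid's frame. The point's axes turn with the lid; closed they match the heater's.
- lid_hinge (a point): Point on the lid's hinge axis, in the middle of the lid's width: 110 mm above the bench, 95 mm towards +x from the heater's centre.
- stand: Sample stand, fixed: round dark foot 90 mm across and 12 mm thick, a pillar 18 mm thick, and on top a flat round aluminium plate 50 mm across, without a rim, 90 mm above the bench. Origin: centre of its underside. It stands on the other side from the heater.
- stand_top (a point): Centre of the upper face of the stand's plate, 90 mm above the bench.
- jar: Amber sample jar with an orange screw cap, 44 mm across, 70 mm high in all, about 0.14 kg. Origin: centre of its underside; z up. Starts upright on the bench between heater and stand, in one of two places that it may have swapped with the bottle.
- reagent: Bystander: white plastic bottle with a blue cap and a paper label, 48 mm across, 105 mm high, upright on the bench. Origin: centre of its underside.
- beaker: Bystander: clear glass beaker, 66 mm across the rim, 75 mm high. Origin: centre of its underside.
- timer: Bystander: grey bench timer lying flat off to the left, 50 x 75 x 22 mm. Origin: centre of its underside.
Things that resemble listed ones, but are neither listed nor needed, are in the scene too. There is more than one size of the jar; the job needs the middle-sized.

How it is judged (in metres and radians):
On the way, in this order (a step that is already met when the one before it is completed fails the run):
1. the amber jar stands upright and released on the stand's plate, within 12 mm of its centre (horizontal distance between jar and stand_top below 0.012 m and z of jar in the frame of stand_top between -0.004 and 0.005 m and angle between jar's own z axis and vertical below 0.1 rad and contact force between the fingers and jar below 0.1 N and linear speed of jar below 0.03 m/s), for 0.3 s.
2. the lid is held by the gripper at 45 degrees, within 7 (value of joint lid between 0.66 and 0.91 rad and velocity of joint lid between -0.08 and 0.08 rad/s and contact force between the fingers and heater above 0.5 N and contact force between each of jar, reagent, beaker, timer and heater below 0.2 N), for 0.3 s.
At the end, for the whole second after the job is handed in: Fingers (over 0.5 N) hold the lid steady at 0.66 to 0.91 rad (under 0.08 rad/s), no loose thing touching the heater; the jar stands released, still and upright (6 degrees) on the stand, within 12 mm of its centre; bystanders upright, within 20 mm of their starts (all of step 1 and all of step 2 and distance of each of reagent, beaker, timer from where it was at the start of the episode below 0.02 m and angle between each of reagent, beaker, timer's own z axis and vertical below 0.15 rad); the arm keeps its last pose, push and grip.
It fails at once if the bottle is shifted by more than 20 mm (distance of reagent from where it was at the start of the episode above 0.02 m).
It fails at once if the beaker is shifted by more than 20 mm (distance of beaker from where it was at the start of the episode above 0.02 m).
It fails at once if the timer is shifted by more than 20 mm (distance of timer from where it was at the start of the episode above 0.02 m).
It also fails if it takes over 54 s, if anything falls off the work surface, if the arm or the gripper's body presses on something with over 40 N, if the wrist force passes 120 N, or if a joint passes its speed limit or range.

### The arm

A 6-joint arm with a two-finger parallel gripper is mounted at the origin on the work surface. World frame = base frame: x ahead of the robot, y to its left, z up, the work surface at z = 0. Lengths are in mm, angles in degrees, forces in N, time in s.
With the tool pointing down it reaches from about 350 to 850 mm from the base axis. Payload 8.1 kg.
Tool frame: the origin (TCP) lies midway between the tips of the shut fingers; the grasp point (between the pads) lies 19 mm behind it; x points along the fingers, y is the direction in which the jaws open and shut, and the axes are right-handed (so a half turn about x gives the same grasp; the last joint's range is limited). The gripper opens to 85 mm and grips with 20 to 120 N. Pads are 22 mm wide; open, the fingers measure 114 mm over their backs; the gripper's body (76 mm by 85 mm) begins 54 mm behind the grasp point. The pads swing forward as they close: fully open they stand 13 mm farther back than shut.
Start: joints at [-81.784, 7.471, 85.268, -0, 87.261, -4.893], TCP at [136.106, -584.363, 231.292] pointing down, gripper open.
Joint ranges: [-169.43, 169.43], [-51.17, 129.36], [1.28, 143.12], [-76.62, 256.62], [0, 156.53], [-152.29, 152.29]. Speed limits (degrees/s): [136.94, 136.94, 159.86, 180, 180, 180].

### API

Orientations are given as [roll, pitch, yaw] about the fixed x, y, z axes, in that order (R = Rz(yaw) Ry(pitch) Rx(roll)).
In Python, from bench import sense, snapshot, hand_in gives the robot as it stands.
- The arm moves only by the tool drive_tool, never from a script. Its argument "deltas" is a list of rows, each a list of 7 numbers: the closure in counts, from 0 (fully open) to 255 (shut), then the shift along the tool's x, y, z in m, then the turn, a rotation vector about the tool's x, y, z in rad. A call has exactly 10 rows; each row is the pose to reach, as a shift and turn from the pose commanded when the call began, along the tool's axes at that moment; what a row does not reach only later rows make up. A row lasts 1/12 s, in which the tool goes at most 41.7 mm and 7.16 degrees, less where a joint would pass 70% of its speed; a pose out of reach is approached as far as the arm can. A call with a gripper value outside its range is refused whole. The fingers move at their own pace and stop on an object; "squeeze" is the grip in N (left out, the last holds). Time passes only in rows, so rows that repeat a pose let the fingers close, or fill a call up. It gives the time, the measured TCP pose, the force and the opening at its end, in the units of the state.
- sense(): the state, without advancing time (a new reading comes with each control period).
- snapshot(name): name is "side" or "top" or "wrist"; returns a dict with "frame" (400x640x3 uint8, blue, green, red), "fx", "fy", "cx", "cy" (pixels), "rvec" (rotation vector, rad) and "tvec" (3), from world to camera coordinates, as OpenCV has them. Camera axes: x right, y down, z forward; pixel columns grow to the right and rows downward; lengths in mm; the calibration is good to about 2 mm. A picture is of the moment at which its call begins. There is no depth.
- hand_in(): hands the job in, once; it reports no verdict.
The state is a dict: "time": time; "joint_pos": joint angles; "qd": joint speeds; "joint_efforts": joint torques, N m; "tool_pos": TCP position; "tcp_rot": TCP orientation; "ft_force": force on the tool from outside, world axes, zero at the start; "wrist_torque": the same for the moment, N m; "finger_gap": finger opening in mm.
Only numpy, scipy, OpenCV 4.12 (cv2) and the standard library are available. Lean on these libraries where they do the work, as an engineer would, in place of code of your own. Each camera call takes 0.05 s, during which the arm holds its last target.

## Working session

There is one attempt and no reset: what is moved stays moved. The work goes in short steps, Python scripts to look and compute and a tool call to move; the robot and the scene stay as the last step left them, time stands still between calls to the robot, and variables do not carry over. Pictures are saved under pics/ and viewed, and the job is handed in when it is done.

Besides the shell and the picture viewer there is one more tool, called after "Call:" as name(argument=value, ...) on one line, values as JSON. drive_tool: Moves the arm, as the interface text tells. Its arguments: {"type":"object","properties":{"deltas":{"type":"array","items":{"type":"array","items":{"type":"number"}}},"squeeze":{"type":"number"}},"required":["deltas"]}

```bash
mkdir -p pics; ls; python3 - <<'E'
from bench import sense,snapshot
import cv2,numpy as np
for n in ("side","top","wrist"):
    s=snapshot(n); cv2.imwrite(f"pics/{n}0.png",s["frame"])
    R=cv2.Rodrigues(np.array(s["rvec"]))[0]; print(n,s["fx"],s["cx"],s["cy"],(-R.T@np.array(s["tvec"]).ravel()).round(), R[2].round(2))
print(sense())
E
```

```text
pics
side 367.77619368940736 312.6256748615803 196.89492689227234 [ 451. -467.  719.] [ 0.19  0.66 -0.72]
top 364.9012979563216 321.987888453991 202.21943137310933 [ 516.   92. 1087.] [ 0.12 -0.   -0.99]
wrist 285.21810039320474 317.78077446843287 200.54674101157192 [ 206. -568.  372.] [-0.28 -0.06 -0.96]
{'time': 0.15, 'joint_pos': array([-8.17833924e+01,  7.50443547e+00,  8.53150699e+01, -4.46704019e-04,
        8.72615223e+01, -4.89144392e+00]), 'qd': array([-0.11345604,  0.01378532, -0.1489746 , -0.08504514, -0.10915995,
        0.02621747]), 'joint_efforts': array([ 9.94373522e-05, -5.70063436e+01, -5.01159167e+01, -3.25406845e-04,
        9.55253199e-03,  8.61655622e-06]), 'tool_pos': array([ 136.04804304, -583.94045675,  230.49187071]), 'tcp_rot': array([-94.57595875,  89.91897112,  98.53211442]), 'ft_force': array([-0.39542195, -0.51534012, -0.6248975 ]), 'wrist_torque': array([-0.00610043, -0.03974536,  0.04290974]), 'finger_gap': 85.12993531906467}
```

View pics/side0.png

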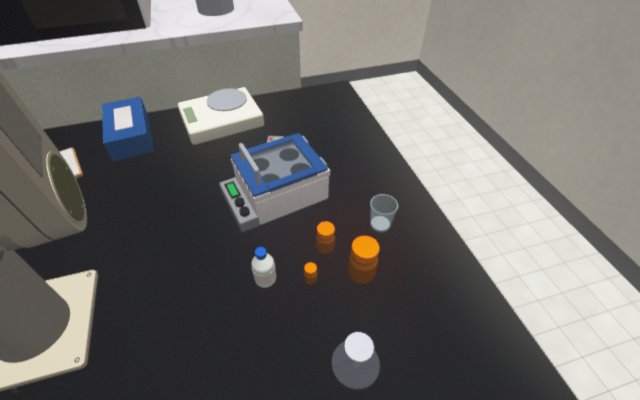

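View pics/top0.png

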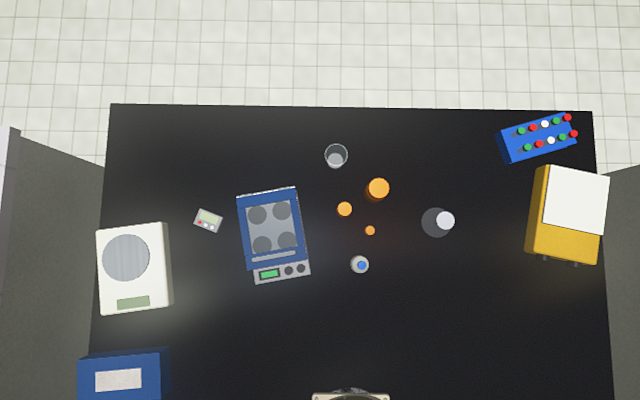

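Side view: three amber jars, at (326,230), (365,250) and (310,270), with the stand plate at (359,347). Top view: the same jars at (345,209), (378,188) and (370,230), with the stand plate at (445,220) and the lid at about (272,228). The middle-sized jar should be top (345,209) / side (326,230). I'll measure it and crop to confirm.

```bash
cat > h.py <<'E'
import cv2,numpy as np
from bench import sense,snapshot
from scipy.spatial.transform import Rotation as Rn
def cam(s):
    K=np.array([[s["fx"],0,s["cx"]],[0,s["fy"],s["cy"]],[0,0,1]]);R=cv2.Rodrigues(np.array(s["rvec"],float))[0];t=np.array(s["tvec"],float).ravel();return K,R,t
def onplane(s,px,z):
    K,R,t=cam(s);px=np.atleast_2d(px).astype(float)
    d=(R.T@np.linalg.inv(K)@np.c_[px,np.ones(len(px))].T).T;c=-R.T@t
    return c+d*((z-c[2])/d[:,2])[:,None]
def blobs(m,amin=30):
    n,l,st,c=cv2.connectedComponentsWithStats(m.astype(np.uint8));return [(c[i],st[i],l==i) for i in range(1,n) if st[i,4]>=amin]
def proj(s,P):
    K,R,t=cam(s);q=(K@(R@np.atleast_2d(P).T+t[:,None])).T;return q[:,:2]/q[:,2:]
E
python3 - <<'E'
from h import *
for n in("top","side"):
    s=snapshot(n);f=s["frame"];h=cv2.cvtColor(f,cv2.COLOR_BGR2HSV);K,R,t=cam(s)
    m=(h[...,0]>8)&(h[...,0]<22)&(h[...,1]>180)&(h[...,2]>215)
    for c,st,l in blobs(m,20):
        if 250<c[0]<450:
            print(n,c.round(1),st,[ (z,onplane(s,c,z)[0,:2].round(1)) for z in(50,70,95)])
    # stand plate
    m=(h[...,1]<45)&(h[...,2]>120)
    for c,st,l in blobs(m,150):
        if (n=="top" and 420<c[0]<470) or (n=="side" and 330<c[0]<390 and c[1]>300): print(n,"plate",c.round(1),st,onplane(s,c,90)[0].round(1))
    m=(h[...,0]>98)&(h[...,0]<125)&(h[...,1]>130)&(h[...,2]>60)
    for c,st,l in blobs(m,300):
        if 220<c[0]<330 and 100<c[1]<290:
            pts=np.argwhere(l)[:,::-1].astype(np.float32); r=cv2.minAreaRect(pts); b=cv2.boxPoints(r)
            ap=cv2.approxPolyDP(cv2.convexHull(pts),8,True)[:,0]
            print(n,"lid",c,st,"\n",ap,"\n",onplane(s,ap,122).round(1),b.round(1), onplane(s,b,122).round(1))
    x0,y0=(225,140) if n=="top" else (210,180)
    cv2.imwrite(f"pics/c_{n}.png",cv2.resize(f[y0:y0+150,x0:x0+200] if n=="side" else f[y0:y0+150,x0:x0+240],None,fx=3.3,fy=3.3,interpolation=cv2.INTER_CUBIC))
E
```

```text
top plate [445. 220.] [436 211  19  19 281] [ 593.6 -250.4   90. ]
top lid [266.59368836 206.52859961] [ 236  188   66   66 1014] 
 [[301. 232.]
 [250. 253.]
 [236. 198.]
 [294. 188.]] 
 [[553.8 142.  122. ]
 [497.1 274.2 122. ]
 [641.6 317.  122. ]
 [671.  163.2 122. ]] [[235.1 198.2]
 [293.9 187.6]
 [303.9 243.3]
 [245.1 253.9]] [[641.1 319.5 122. ]
 [672.  163.4 122. ]
 [524.3 133.7 122. ]
 [494.6 287.  122. ]]
side [325.3 228. ] [317 222  17  13 181] [(50, array([627.1,  39.7])), (70, array([621.8,  24.6])), (95, array([615.2,   5.7]))]
side [365.1 246.5] [352 236  27  22 458] [(50, array([695.6, -35.7])), (70, array([688.3, -48.6])), (95, array([679.2, -64.7]))]
side [310.1 267.4] [305 263  11  10  94] [(50, array([563.4, -52.4])), (70, array([560. , -64.8])), (95, array([555.8, -80.3]))]
side plate [358.7 346.5] [344 332  30  30 720] [ 591.7 -251.7   90. ]
side lid [278.54450262 164.48756545] [ 231  133   96   62 1528] 
 [[326. 168.]
 [253. 194.]
 [231. 154.]
 [299. 133.]] 
 [[666.8 161.1 122. ]
 [482.1 126.1 122. ]
 [453.9 281.4 122. ]
 [640.9 315.4 122. ]] [[230.4 154.2]
 [311.7 125.5]
 [327.1 169.1]
 [245.8 197.8]] [[452.3 281.  122. ]
 [683.1 338.  122. ]
 [668.1 156.4 122. ]
 [464.5 119.  122. ]]
```

View pics/c_side.png

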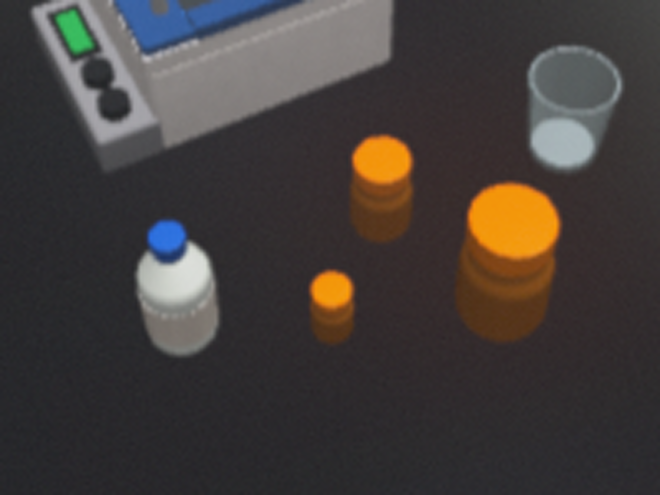

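View pics/c_top.png

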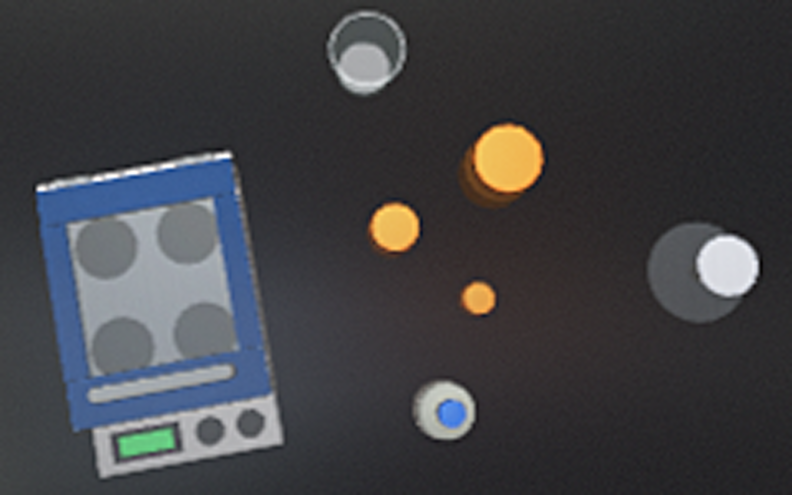

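Crop check: of the three amber jars, top (345,209) is the middle one, with a cap about 15 px wide, which is about 42 mm. The one at (378,188) is clearly larger and (370,230) is clearly smaller. Next I'll get the precise jar and handle positions.

```bash
python3 - <<'E'
from h import *
s=snapshot("top");f=s["frame"];h=cv2.cvtColor(f,cv2.COLOR_BGR2HSV)
m=(h[...,0]>5)&(h[...,0]<25)&(h[...,1]>120)&(h[...,2]>190)
for c,st,l in blobs(m,20):
    if 330<c[0]<400: print(c.round(1),st,onplane(s,c,70)[0].round(1), "diam",2*np.sqrt(st[4]/np.pi)*(1087-70)/365)
s2=snapshot("side");f2=s2["frame"]
m=(cv2.cvtColor(f2,cv2.COLOR_BGR2HSV)[...,0]<25)&(f2[...,2]>225)
for c,st,l in blobs(m,20):
    if 300<c[0]<400: print("side",c.round(1),st,onplane(s2,c,70)[0].round(1))
a=onplane(s,[[251.7,259.4],[295.9,252.7]],168);print("handle top",a.round(1),a.mean(0))
b=onplane(s,[[359.5,264.5],[336,156],[208,220],[361.5,265.5]],0);print("bottle/beaker/timer",b.round())
print(onplane(s,[[378,188],[361.8,265.5]],105).round())
cv2.imwrite("pics/hs.png",cv2.resize(f2[120:220,215:335],None,fx=6,fy=6,interpolation=cv2.INTER_CUBIC))
cv2.imwrite("pics/ht.png",cv2.resize(f[180:290,225:325],None,fx=5,fy=5,interpolation=cv2.INTER_CUBIC))
E
```

```text
[378.5 187.6] [369 178  20  20 323] [684.  -71.4  70. ] diam 56.504678594853424
[344.3 208.5] [338 202  14  14 155] [623.4  24.7  70. ] diam 39.142539352221654
[369.7 230. ] [366 226   9   9  63] [564.2 -46.4  70. ] diam 24.95476144071106
side [325.5 228.1] [317 222  17  13 165] [622.2  24.4  70. ]
side [365.3 246.6] [352 236  27  22 438] [688.5 -49.   70. ]
side [310.1 267.3] [305 263  11  10  86] [560.1 -64.6  70. ]
handle top [[482.3 260.7 168. ]
 [500.3 151.2 168. ]] [491.28543863 205.94624257 168.        ]
bottle/beaker/timer [[466. -26.   0.]
 [791.  47.   0.]
 [590. 426.   0.]
 [463. -32.   0.]]
[[677. -64. 105.]
 [468. -20. 105.]]
```

View pics/hs.png

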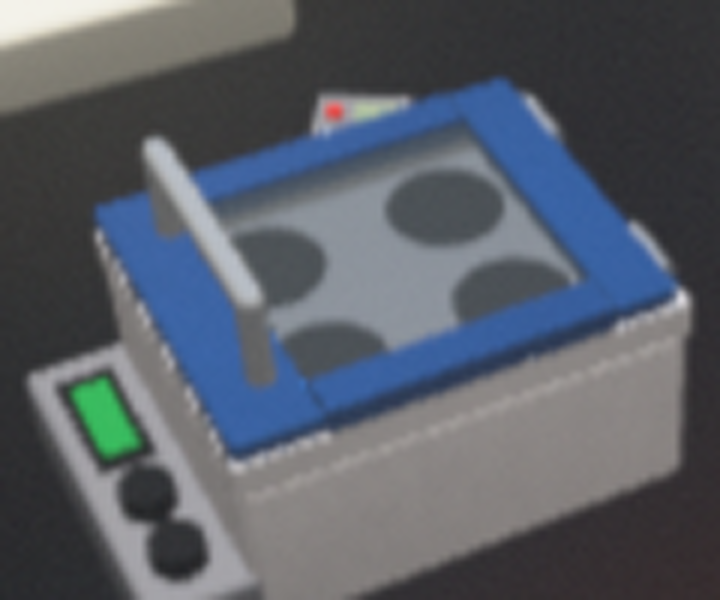

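View pics/ht.png

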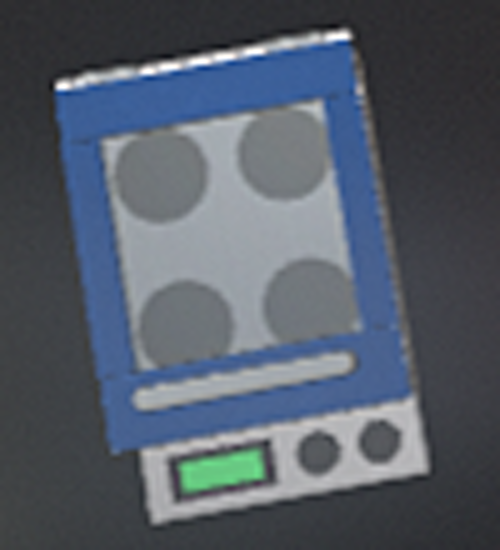

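```bash
cat >> h.py <<'E'
def Rt(yaw,sgn=1,tilt=0):
    y=sgn*np.array([np.cos(np.radians(yaw)),np.sin(np.radians(yaw)),0]);x=np.array([0,0,-1.]);return Rn.from_matrix(np.c_[x,y,np.cross(x,y)])
def delta(p,R):
    s=sense();R0=Rn.from_euler("xyz",s["tcp_rot"],degrees=True)
    print("pos",s["tool_pos"].round(1),"t",s["time"],"gap",round(s["finger_gap"],1),"F",s["ft_force"].round(1),"q",s["joint_pos"].round(0))
    print("shift mm",R0.inv().apply(np.array(p)-s["tool_pos"]).round(1),"turn",(R0.inv()*R).as_rotvec().round(3))
E
python3 - <<'E'
from h import *
for sg in(1,-1): delta([623,24.5,200],Rt(10.9,sg))
print(Rn.from_euler("xyz",sense()["tcp_rot"],degrees=True).as_matrix().round(3))
E
```

```text
pos [ 136.1 -584.3  231.1] t 0.35 gap 85.8 F [ 0.6  1.1 -0.2] q [-82.   7.  85.   0.  87.  -5.]
shift mm [  31.3 -482.5 -612.3] turn [-1.532 -0.     0.   ]
pos [ 136.1 -584.3  231.1] t 0.35 gap 85.8 F [ 0.6  1.1 -0.2] q [-82.   7.  85.   0.  87.  -5.]
shift mm [  31.3 -482.5 -612.3] turn [1.609 0.    0.   ]
[[-0.     0.227 -0.974]
 [ 0.    -0.974 -0.227]
 [-1.    -0.    -0.   ]]
```

Call:
drive_tool(deltas=[[0,0,-0.024,-0.031,-0.077,0,0],[0,0,-0.048,-0.061,-0.153,0,0],[0,0,-0.072,-0.092,-0.23,0,0],[0,0,-0.096,-0.122,-0.306,0,0],[0,0,-0.12,-0.153,-0.383,0,0],[0,0,-0.144,-0.183,-0.46,0,0],[0,0,-0.168,-0.214,-0.536,0,0],[0,0,-0.192,-0.244,-0.613,0,0],[0,0,-0.216,-0.275,-0.69,0,0],[0,0,-0.24,-0.306,-0.766,0,0]])

```text
time: 1.18
tool_pos: [380.5, -279.6, 231.6]
tcp_rot: [84.2, 90.0, -38.6]
ft_force: [0.0, 0.1, 1.4]
finger_gap: 85.3
```

```bash
python3 - <<'E'
from h import *
delta([623,24.5,150],Rt(10.9,1))
E
```

```text
pos [ 380.5 -279.6  231.6] t 1.1833 gap 85.3 F [0.  0.1 1.4] q [-43. -13. 105.   0.  88. -10.]
shift mm [  81.6   39.  -387. ] turn [-0.763  0.    -0.001]
```

Call:
drive_tool(deltas=[[0,0,0.004,-0.039,-0.076,0,0],[0,0,0.008,-0.077,-0.153,0,0],[0,0,0.012,-0.116,-0.229,0,0],[0,0,0.016,-0.155,-0.305,0,0],[0,0,0.02,-0.194,-0.382,0,0],[0,0.01,0.023,-0.232,-0.458,0,0],[0,0.03,0.027,-0.271,-0.534,0,0],[0,0.05,0.031,-0.31,-0.61,0,0],[0,0.066,0.035,-0.349,-0.687,0,0],[0,0.082,0.039,-0.387,-0.763,0,0]])

```text
time: 2.02
tool_pos: [621.0, 20.2, 150.3]
tcp_rot: [-38.8, 90.0, -117.9]
ft_force: [1.1, -0.4, 0.2]
finger_gap: 85.6
```

```bash
python3 - <<'E'
from h import *
delta([623,24.5,13],Rt(10.9,1))
s=snapshot("wrist");cv2.imwrite("pics/w1.png",s["frame"])
print(proj(s,[[623,24.5,70]]))
h=cv2.cvtColor(s["frame"],cv2.COLOR_BGR2HSV)
m=(h[...,0]>5)&(h[...,0]<25)&(h[...,1]>150)&(h[...,2]>190)
for c,st,l in blobs(m,80): print(c,st,onplane(s,c,70))
E
```

```text
pos [621.   20.2 150.3] t 2.0167 gap 85.6 F [ 1.1 -0.4  0.2] q [ -3.  14.  87.  -0.  79. -14.]
shift mm [137.3   2.8  -3.8] turn [0.001 0.    0.   ]
[[321.96078939 203.76192196]]
[320.37344398 205.26348548] [299 178  49  47 482] [[621.97638035  22.99556023  70.        ]]
[248.28205128 256.44615385] [234 244  30  26 585] [[569.82858906 -34.20716634  70.        ]]
[371.48086213 319.4630249 ] [ 334  290   70   60 2691] [[689.83648684 -76.91249418  70.        ]]
```

View pics/w1.png

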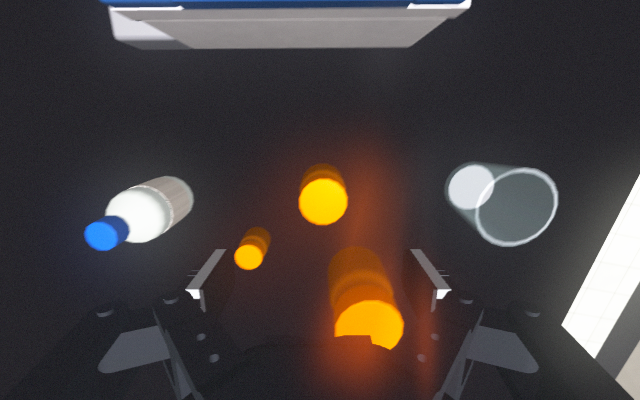

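Wrist view: the middle jar's cap is at (323,202), matching the predicted (322,204). Before descending I'll check whether the offset was only lag.

```bash
python3 - <<'E'
from h import *
delta([623,24.5,13],Rt(10.9,1))
E
```

```text
pos [621.7  25.8 144.6] t 2.0667 gap 85.3 F [-5.1  3.2 -2.2] q [ -2.  14.  87.   0.  79. -14.]
shift mm [131.6   1.5   2.1] turn [ 0.009 -0.004  0.004]
```

Call:
drive_tool(deltas=[[0,0.012,0.001,0,0,0,0],[0,0.026,0.001,0,0,0,0],[0,0.042,0.001,0,0,0,0],[0,0.06,0.001,0,0,0,0],[0,0.078,0.001,0,0,0,0],[0,0.096,0.001,0,0,0,0],[0,0.114,0.001,0,0,0,0],[0,0.126,0.001,0,0,0,0],[0,0.134,0.001,0,0,0,0],[0,0.134,0.001,0,0,0,0]])

```text
time: 2.9
tool_pos: [619.5, 17.8, 15.4]
tcp_rot: [-101.0, 89.8, 179.6]
ft_force: [-0.2, 1.0, 0.2]
finger_gap: 85.2
```

```bash
python3 - <<'E'
from h import *
delta([623,24.5,13],Rt(10.9,1))
s=snapshot("side");cv2.imwrite("pics/s2.png",cv2.resize(s["frame"][150:300,230:430],None,fx=3.5,fy=3.5,interpolation=cv2.INTER_CUBIC))
E
```

```text
pos [619.5  17.8  15.4] t 2.9 gap 85.2 F [-0.2  1.   0.2] q [ -3.  22.  92.  -0.  66. -14.]
shift mm [ 2.3  4.6 -5.9] turn [-0.005 -0.001  0.003]
```

View pics/s2.png

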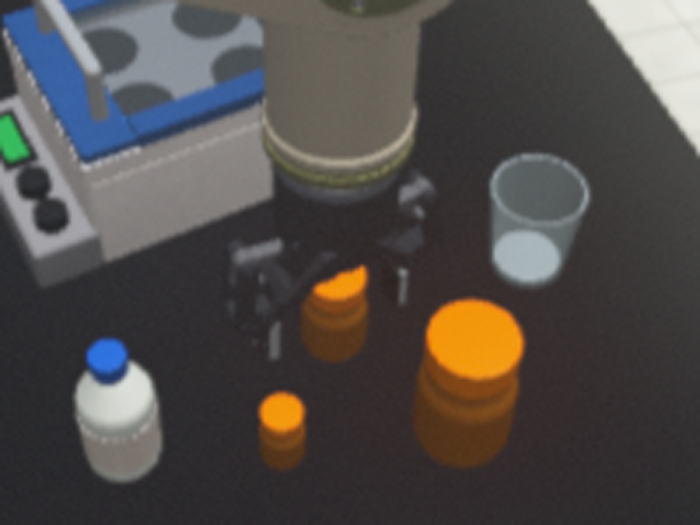

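The jar is between the open fingers. I'll correct about 6 mm sideways, then close.

Call:
drive_tool(deltas=[[0,0.001,0.002,-0.003,0,0,0],[0,0.002,0.004,-0.006,0,0,0],[0,0.002,0.004,-0.006,0,0,0],[255,0.002,0.004,-0.006,0,0,0],[255,0.002,0.004,-0.006,0,0,0],[255,0.002,0.004,-0.006,0,0,0],[255,0.002,0.004,-0.006,0,0,0],[255,0.002,0.004,-0.006,0,0,0],[255,0.002,0.004,-0.006,0,0,0],[255,0.002,0.004,-0.006,0,0,0]], squeeze=30)

```text
time: 3.78
tool_pos: [624.2, 25.2, 15.6]
tcp_rot: [82.9, 90.0, 3.6]
ft_force: [-1.2, 0.6, 3.3]
finger_gap: 42.7
```

```bash
python3 - <<'E'
from h import *
delta([623,24.5,13],Rt(10.9,1))
s=snapshot("side");cv2.imwrite("pics/s3.png",cv2.resize(s["frame"][150:300,230:430],None,fx=3.5,fy=3.5,interpolation=cv2.INTER_CUBIC))
E
```

```text
pos [624.2  25.2  15.6] t 3.7833 gap 42.7 F [-1.2  0.6  3.3] q [ -2.  22.  91.   0.  66. -13.]
shift mm [ 2.6 -1.3  0.5] turn [-0.003  0.    -0.   ]
```

View pics/s3.png

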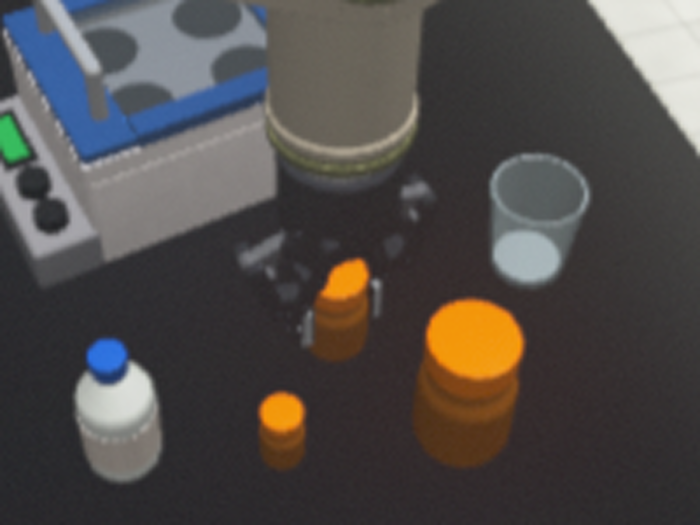

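Gap 42.7 mm: the jar is held. Now to lift it.

Call:
drive_tool(deltas=[[255,-0.008,0,0,0,0,0],[255,-0.02,0,0,0,0,0],[255,-0.036,0,0,0,0,0],[255,-0.054,0,0,0,0,0],[255,-0.072,0,0,0,0,0],[255,-0.09,0,0,0,0,0],[255,-0.11,0,0,0,0,0],[255,-0.13,0,0,0,0,0],[255,-0.142,0,0,0,0,0],[255,-0.15,0,0,0,0,0]])

```text
time: 4.67
tool_pos: [625.0, 25.2, 168.1]
tcp_rot: [77.1, 89.8, -2.2]
ft_force: [-0.2, 0.3, -2.2]
finger_gap: 42.9
```

```bash
python3 - <<'E'
from h import *
delta([592.6,-251,150],Rt(10.9,1))
E
```

```text
pos [625.   25.2 168.1] t 4.6667 gap 42.9 F [-0.2  0.3 -2.2] q [ -2.  13.  85.   0.  81. -13.]
shift mm [ 18.1 -83.3 265.4] turn [-0.003  0.001 -0.003]
```

Force -2.2 N in z fits the jar hanging in the grip. Next, move over the stand with a smooth profile.

Call:
drive_tool(deltas=[[255,0,-0.004,0.012,0,0,0],[255,0,-0.01,0.034,0,0,0],[255,0,-0.02,0.066,0,0,0],[255,0,-0.032,0.102,0,0,0],[255,0,-0.044,0.14,0,0,0],[255,0,-0.055,0.177,0,0,0],[255,0,-0.066,0.212,0,0,0],[255,0,-0.075,0.24,0,0,0],[255,0,-0.081,0.258,0,0,0],[255,0,-0.083,0.265,0,0,0]])

```text
time: 5.5
tool_pos: [589.6, -254.4, 163.5]
tcp_rot: [-100.4, 89.9, -179.9]
ft_force: [-0.5, -0.4, -2.7]
finger_gap: 42.8
```

Call:
drive_tool(deltas=[[255,0.005,0,0,0,0,0],[255,0.01,0,0,0,0,0],[255,0.016,0,0,0,0,0],[255,0.022,0,0,0,0,0],[255,0.028,0,0,0,0,0],[255,0.034,0,0,0,0,0],[255,0.038,0,0,0,0,0],[255,0.038,0,0,0,0,0],[255,0.038,0,0,0,0,0],[255,0.038,0,0,0,0,0]])

```text
time: 6.33
tool_pos: [592.0, -250.6, 127.7]
tcp_rot: [49.7, 90.0, -29.5]
ft_force: [-0.5, -0.7, -1.4]
finger_gap: 42.8
```

```bash
python3 - <<'E'
from h import *
delta([592.6,-251,106],Rt(10.9,1))
for n in("side","top","wrist"):
    s=snapshot(n);f=s["frame"]
    h=cv2.cvtColor(f,cv2.COLOR_BGR2HSV)
    if n=="wrist": cv2.imwrite("pics/w4.png",f);continue
    x0,y0=(300,230) if n=="side" else(390,160)
    cv2.imwrite(f"pics/{n}4.png",cv2.resize(f[y0:y0+150,x0:x0+150],None,fx=4,fy=4,interpolation=cv2.INTER_CUBIC))
    print(n,proj(s,[[592.6,-251,90],[592.6,-251,100],[592.6,-251,170]]).round(1))
E
```

```text
pos [ 592.  -250.6  127.7] t 6.3333 gap 42.8 F [-0.5 -0.7 -1.4] q [-28.  18.  84.  -0.  78. -38.]
shift mm [21.7  0.5  0.5] turn [-0.003  0.    -0.   ]
side [[359.  346. ]
 [359.5 343.6]
 [363.4 325.5]]
top [[445.3 220.4]
 [446.5 220.1]
 [456.1 218.1]]
```

View pics/side4.png

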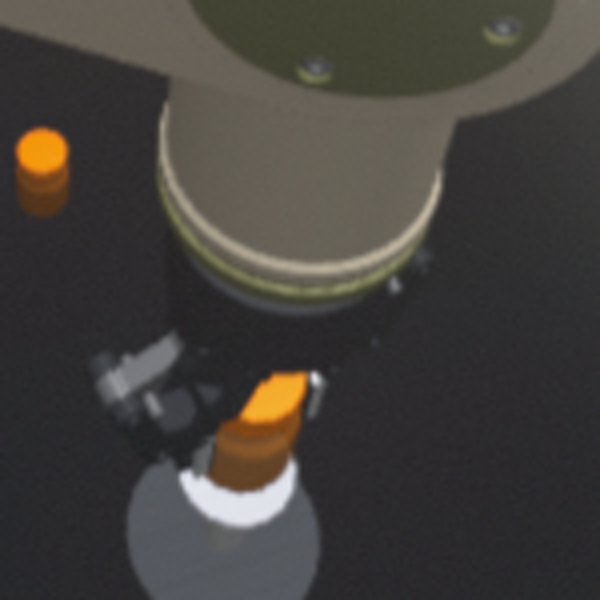

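View pics/w4.png

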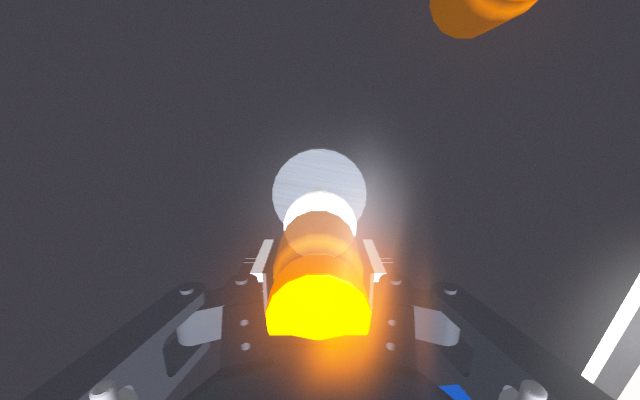

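Side and wrist views show the jar above the plate, centred between the jaws and about 22 mm up. I'll lower gently.

Call:
drive_tool(deltas=[[255,0.004,0,0,0,0,0],[255,0.008,0,0,0,0,0],[255,0.012,0,0,0,0,0],[255,0.015,0,0,0,0,0],[255,0.017,0,0,0,0,0],[255,0.018,0,0,0,0,0],[255,0.019,0,0,0,0,0],[255,0.019,0,0,0,0,0],[255,0.019,0,0,0,0,0],[255,0.019,0,0,0,0,0]])

```text
time: 7.32
tool_pos: [591.9, -250.6, 108.5]
tcp_rot: [52.7, 90.0, -26.6]
ft_force: [-0.5, -0.3, -2.7]
finger_gap: 42.7
```

```bash
python3 - <<'E'
from h import *
delta([592.6,-251,105.6],Rt(10.9,1))
s=snapshot("side");f=s["frame"];cv2.imwrite("pics/s5.png",cv2.resize(f[300:390,310:420],None,fx=6,fy=6,interpolation=cv2.INTER_CUBIC))
delta([592.6,-251,105.6],Rt(10.9,1))
E
```

```text
pos [ 591.9 -250.6  108.5] t 7.3167 gap 42.7 F [-0.5 -0.3 -2.7] q [-28.  19.  85.   0.  76. -38.]
shift mm [2.9 0.6 0.5] turn [-0.003  0.    -0.   ]
pos [ 591.9 -250.6  108.5] t 7.3667 gap 43.0 F [-1.2  0.3 -2.2] q [-28.  19.  85.   0.  76. -38.]
shift mm [2.9 0.6 0.5] turn [-0.003  0.    -0.   ]
```

View pics/s5.png

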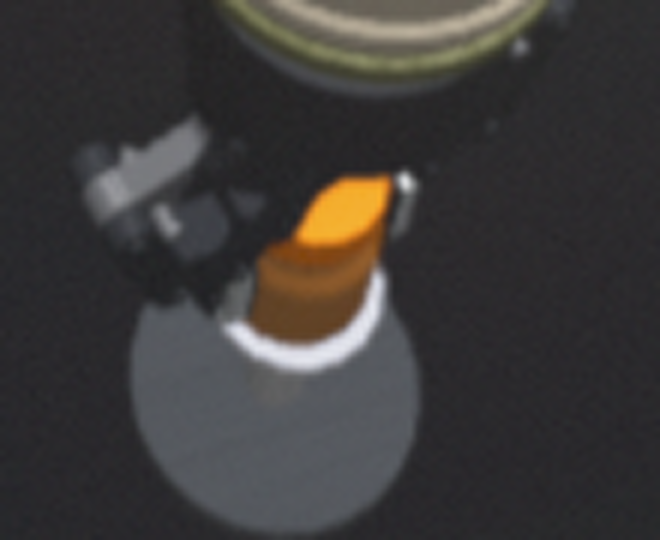

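Centred, with an even rim of plate visible. The last 3 mm go in small steps.

Call:
drive_tool(deltas=[[255,0.0005,0,0,0,0,0],[255,0.001,0,0,0,0,0],[255,0.0015,0,0,0,0,0],[255,0.002,0,0,0,0,0],[255,0.0025,0,0,0,0,0],[255,0.003,0,0,0,0,0],[255,0.003,0,0,0,0,0],[255,0.003,0,0,0,0,0],[255,0.003,0,0,0,0,0],[255,0.003,0,0,0,0,0]])

```text
time: 8.2
tool_pos: [591.7, -250.6, 105.6]
tcp_rot: [21.0, 90.0, -58.3]
ft_force: [-2.5, 1.2, 3.8]
finger_gap: 42.7
```

Force rose by about 6 N, so the jar is seated. Opening slowly.

Call:
drive_tool(deltas=[[125,0.003,0,0,0,0,0],[118,0.003,0,0,0,0,0],[110,0.003,0,0,0,0,0],[100,0.003,0,0,0,0,0],[85,0.003,0,0,0,0,0],[60,0.003,0,0,0,0,0],[30,0.003,0,0,0,0,0],[0,0.003,0,0,0,0,0],[0,0.003,0,0,0,0,0],[0,0.003,0,0,0,0,0]])

```text
time: 9.03
tool_pos: [591.8, -250.5, 102.3]
tcp_rot: [89.9, 90.0, 10.7]
ft_force: [0.1, 0.2, -0.0]
finger_gap: 85.3
```

```bash
python3 - <<'E'
from h import *
delta([592.6,-251,105.6],Rt(10.9,1))
s=snapshot("side");f=s["frame"];cv2.imwrite("pics/s6.png",cv2.resize(f[270:390,290:430],None,fx=5,fy=5,interpolation=cv2.INTER_CUBIC))
E
```

```text
pos [ 591.8 -250.5  102.3] t 9.0333 gap 85.3 F [ 0.1  0.2 -0. ] q [-28.  19.  86.   0.  75. -38.]
shift mm [-3.3  0.7  0.6] turn [-0.003  0.    -0.   ]
```

View pics/s6.png

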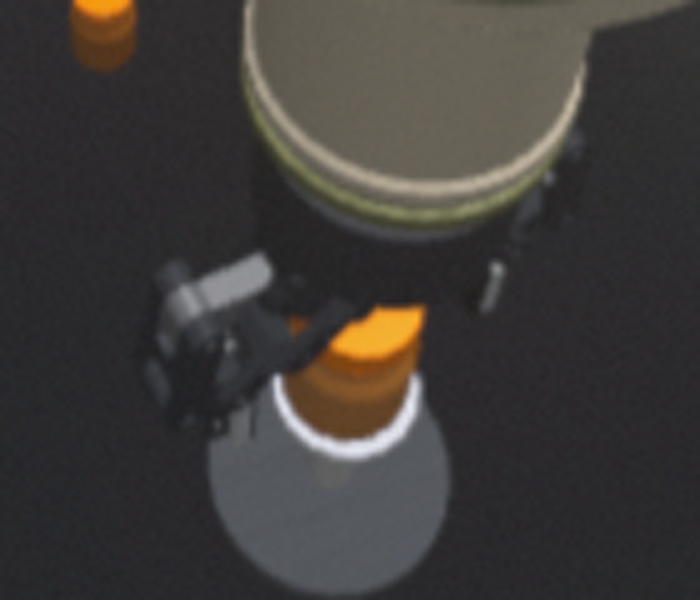

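The jar stands centred and upright, with an even rim all round. Raising straight up.

Call:
drive_tool(deltas=[[0,-0.006,0,0,0,0,0],[0,-0.016,0,0,0,0,0],[0,-0.03,0,0,0,0,0],[0,-0.046,0,0,0,0,0],[0,-0.064,0,0,0,0,0],[0,-0.084,0,0,0,0,0],[0,-0.104,0,0,0,0,0],[0,-0.122,0,0,0,0,0],[0,-0.135,0,0,0,0,0],[0,-0.14,0,0,0,0,0]])

```text
time: 9.92
tool_pos: [593.0, -251.2, 246.9]
tcp_rot: [52.2, 89.7, -27.1]
ft_force: [0.8, 0.1, -0.5]
finger_gap: 85.2
```

```bash
python3 - <<'E'
from h import *
delta([490,206.5,235],Rt(10.9,1))
s=snapshot("side");f=s["frame"];cv2.imwrite("pics/s7.png",cv2.resize(f[270:390,290:430],None,fx=5,fy=5,interpolation=cv2.INTER_CUBIC))
# handle triangulation from side
a=onplane(s,[[240.8,144.2],[256.7,169.2]],166);print("side handle",a.round(1),a.mean(0).round(1))
E
```

```text
pos [ 593.  -251.2  246.9] t 9.9167 gap 85.2 F [ 0.8  0.1 -0.5] q [-28.  14.  77.   0.  89. -38.]
shift mm [  10.2  -16.2 -468.9] turn [-0.003  0.004 -0.005]
side handle [[481.4 256.  166. ]
 [501.5 156.4 166. ]] [491.4 206.2 166. ]
```

View pics/s7.png

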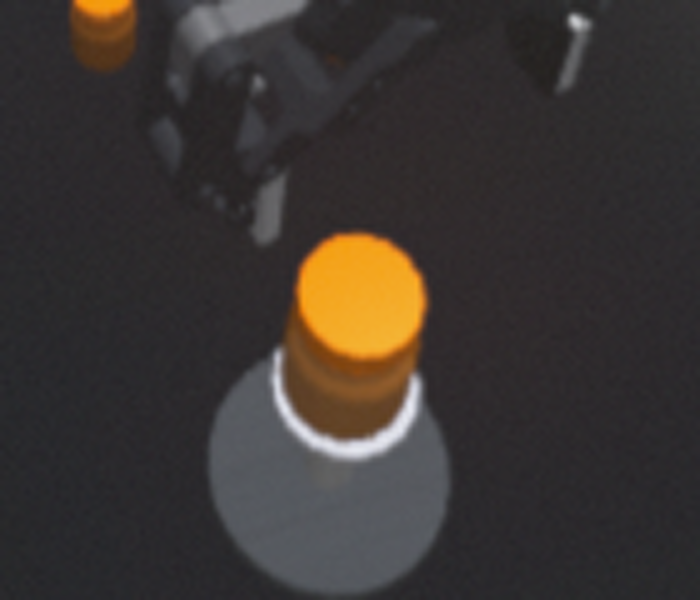

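The jar stands free on the plate. Two views agree on the handle at about (491, 206), heater yaw about 11°. Next I'll move above the handle.

Call:
drive_tool(deltas=[[0,0,0,-0.012,0,0,0],[0,0,-0.001,-0.036,0,0,0],[0,0,-0.002,-0.068,0,0,0],[0,0,-0.003,-0.102,0,0,0],[0,0,-0.004,-0.138,0,0,0],[0,0,-0.006,-0.174,0,0,0],[0,0,-0.007,-0.21,0,0,0],[0,0,-0.008,-0.246,0,0,0],[0,0,-0.01,-0.28,0,0,0],[0,0,-0.011,-0.312,0,0,0]])

```text
time: 10.8
tool_pos: [520.8, 56.4, 240.4]
tcp_rot: [-108.3, 89.8, 172.4]
ft_force: [1.0, 0.4, -0.1]
finger_gap: 85.1
```

Call:
drive_tool(deltas=[[0,0,0,-0.034,0,0,0],[0,0,-0.001,-0.068,0,0,0],[0,0,-0.002,-0.1,0,0,0],[0,0,-0.003,-0.125,0,0,0],[0,0,-0.004,-0.143,0,0,0],[0,0,-0.005,-0.153,0,0,0],[0,0,-0.005,-0.157,0,0,0],[0,0,-0.005,-0.157,0,0,0],[0,0,-0.005,-0.157,0,0,0],[0,0,-0.005,-0.157,0,0,0]])

```text
time: 11.63
tool_pos: [489.0, 206.2, 242.0]
tcp_rot: [-38.7, 90.0, -118.1]
ft_force: [-0.5, -0.4, -0.8]
finger_gap: 85.1
```

```bash
python3 - <<'E'
from h import *
delta([491,206.3,143],Rt(11,1))
s=snapshot("wrist");f=s["frame"];cv2.imwrite("pics/w8.png",f)
print(proj(s,[[491,206.3,168]]))
E
```

```text
pos [489.  206.2 242. ] t 11.6333 gap 85.1 F [-0.5 -0.4 -0.8] q [17. -4. 95. -0. 88.  7.]
shift mm [99.   2.   0.3] turn [-0.006  0.     0.   ]
[[321.04687973 211.04004218]]
```

View pics/w8.png

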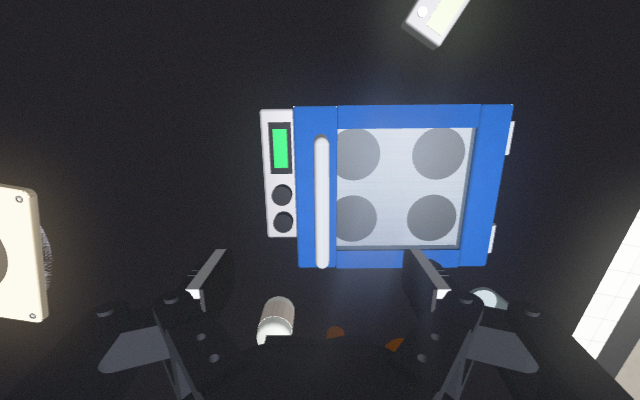

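The handle bar runs straight up the image at column 321, between rows 137 and 268, squarely between the jaws. Descending over it.

Call:
drive_tool(deltas=[[0,0.006,0.002,-0.002,0,0,0],[0,0.016,0.002,-0.004,0,0,0],[0,0.03,0.002,-0.004,0,0,0],[0,0.044,0.002,-0.004,0,0,0],[0,0.058,0.002,-0.004,0,0,0],[0,0.072,0.002,-0.004,0,0,0],[0,0.084,0.002,-0.004,0,0,0],[0,0.092,0.002,-0.004,0,0,0],[0,0.097,0.002,-0.004,0,0,0],[0,0.097,0.002,-0.004,0,0,0]])

```text
time: 12.52
tool_pos: [489.3, 211.3, 143.7]
tcp_rot: [-83.9, 89.9, -163.2]
ft_force: [0.1, -0.6, 0.8]
finger_gap: 85.3
```

Call:
drive_tool(deltas=[[120,0,0,0,0,0,0],[150,0,0,0,0,0,0],[180,0,0,0,0,0,0],[200,0,0,0,0,0,0],[255,0,0,0,0,0,0],[255,0,0,0,0,0,0],[255,0,0,0,0,0,0],[255,0,0,0,0,0,0],[255,0,0,0,0,0,0],[255,0,0,0,0,0,0]], squeeze=30)

```text
time: 13.35
tool_pos: [490.9, 211.8, 145.8]
tcp_rot: [95.5, 89.9, 16.2]
ft_force: [5.5, 1.8, -1.2]
finger_gap: 10.5
```

```bash
python3 - <<'E'
from h import *
delta([491,206.3,145],Rt(11,1))
s=snapshot("side");f=s["frame"];cv2.imwrite("pics/s9.png",cv2.resize(f[90:230,200:350],None,fx=4.5,fy=4.5,interpolation=cv2.INTER_CUBIC))
E
```

```text
pos [490.9 211.8 145.8] t 13.35 gap 10.5 F [ 5.5  1.8 -1.2] q [ 18.   1. 102.  -0.  78.   7.]
shift mm [ 0.8 -0.9  5.4] turn [-0.005 -0.    -0.002]
```

View pics/s9.png

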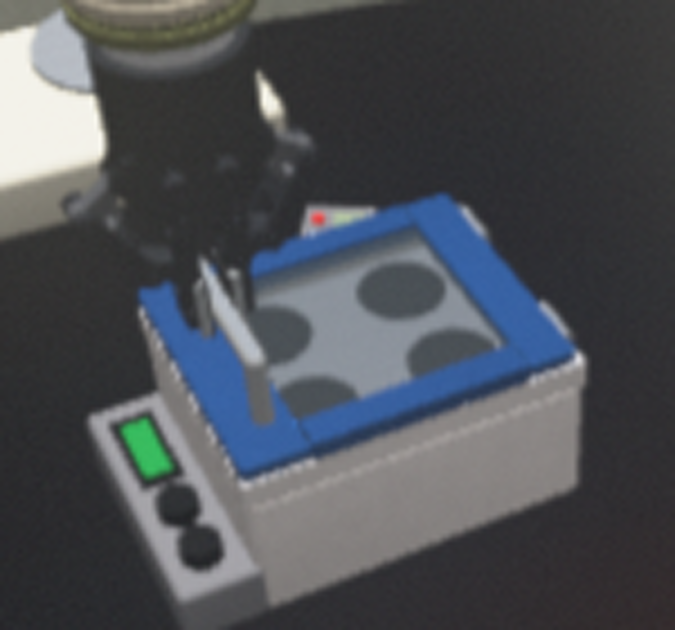

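The pads are closed on the bar (gap 10.5 mm). I'll lift along the hinge arc (r = 177.8 mm) with the tool vertical so the round bar pivots in the pads, going to 22.5° first.

Call:
drive_tool(deltas=[[255,-0.007,0.002,0,0,0,0],[255,-0.013,0.005,0,0,0,0],[255,-0.02,0.007,0,0,0,0],[255,-0.026,0.01,0,0,0,0],[255,-0.032,0.013,0,0,0,0],[255,-0.038,0.017,0,0,0,0],[255,-0.044,0.021,0,0,0,0],[255,-0.05,0.024,0,0,0,0],[255,-0.056,0.028,0,0,0,0],[255,-0.061,0.033,0,0,0,0]])

```text
time: 14.23
tool_pos: [521.8, 217.8, 206.7]
tcp_rot: [-95.5, 89.9, -174.8]
ft_force: [-7.4, 0.8, 2.6]
finger_gap: 10.9
```

```bash
python3 - <<'E'
from h import *
delta([491+85*.982,211.8+85*.191,145.8+105],Rt(11,1))
s=snapshot("side");f=s["frame"];cv2.imwrite("pics/s10.png",cv2.resize(f[60:230,200:370],None,fx=4,fy=4,interpolation=cv2.INTER_CUBIC))
E
```

```text
pos [521.8 217.8 206.7] t 14.2333 gap 10.9 F [-7.4  0.8  2.6] q [17.  3. 93.  0. 85.  7.]
shift mm [-44.2  53.5  -0.2] turn [-0.005 -0.     0.002]
```

View pics/s10.png

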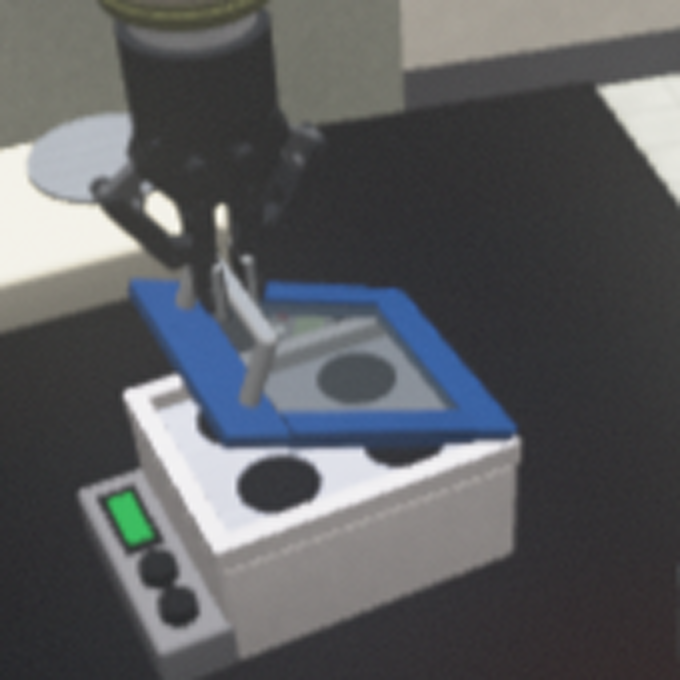

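The lid is following at about 22°. Now the second half.

Call:
drive_tool(deltas=[[255,-0.005,0.005,0,0,0,0],[255,-0.01,0.009,0,0,0,0],[255,-0.015,0.014,0,0,0,0],[255,-0.02,0.019,0,0,0,0],[255,-0.025,0.025,0,0,0,0],[255,-0.029,0.03,0,0,0,0],[255,-0.033,0.036,0,0,0,0],[255,-0.037,0.042,0,0,0,0],[255,-0.041,0.048,0,0,0,0],[255,-0.044,0.054,0,0,0,0]])

```text
time: 15.12
tool_pos: [575.3, 228.4, 253.7]
tcp_rot: [142.8, 89.9, 63.6]
ft_force: [-12.4, 1.1, 15.8]
finger_gap: 10.9
```

Call:
drive_tool(deltas=[[255,0,0,0,0,0,0],[255,0,0,0,0,0,0],[255,0,0,0,0,0,0],[255,0,0,0,0,0,0],[255,0,0,0,0,0,0],[255,0,0,0,0,0,0],[255,0,0,0,0,0,0],[255,0,0,0,0,0,0],[255,0,0,0,0,0,0],[255,0,0,0,0,0,0]])

```text
time: 15.95
tool_pos: [575.3, 228.4, 253.7]
tcp_rot: [121.0, 89.9, 41.8]
ft_force: [-10.5, 1.3, 12.6]
finger_gap: 10.5
```

```bash
python3 - <<'E'
from h import *
delta([491+85*.982,211.8+85*.191,145.8+105],Rt(11,1))
s=snapshot("side");f=s["frame"];cv2.imwrite("pics/s11.png",cv2.resize(f[40:230,200:370],None,fx=4,fy=3.1*4/3.1,interpolation=cv2.INTER_CUBIC)[:600]);cv2.imwrite("pics/s11f.png",f)
# expected projections of the lid's near side edges for some angles
hinge=np.array([563+95*.982,221+95*.191,110]);ex=np.array([.982,.191,0]);ey=np.array([-.191,.982,0]);ez=np.array([0,0,1.])
for d in(38,45,52):
    a=np.radians(d);u=ex*np.cos(a)-ez*np.sin(a);w=ex*np.sin(a)+ez*np.cos(a)
    P=[hinge+u*-195+ey*y+w*12 for y in(-80,80)]+[hinge-170*u+52*w]
    print(d,proj(s,P).round(1).tolist())
t=snapshot("top");cv2.imwrite("pics/t11.png",t["frame"])
E
```

```text
pos [575.3 228.4 253.7] t 15.95 gap 10.5 F [-10.5   1.3  12.6] q [17. 10. 80.  0. 90.  6.]
shift mm [ 2.9 -0.9  0.2] turn [-0.004 -0.001 -0.002]
38 [[267.3, 147.6], [240.7, 109.3], [271.1, 115.6]]
45 [[274.1, 138.7], [246.5, 101.0], [278.4, 108.9]]
52 [[282.0, 130.2], [253.4, 93.3], [286.4, 103.0]]
```

View pics/s11.png

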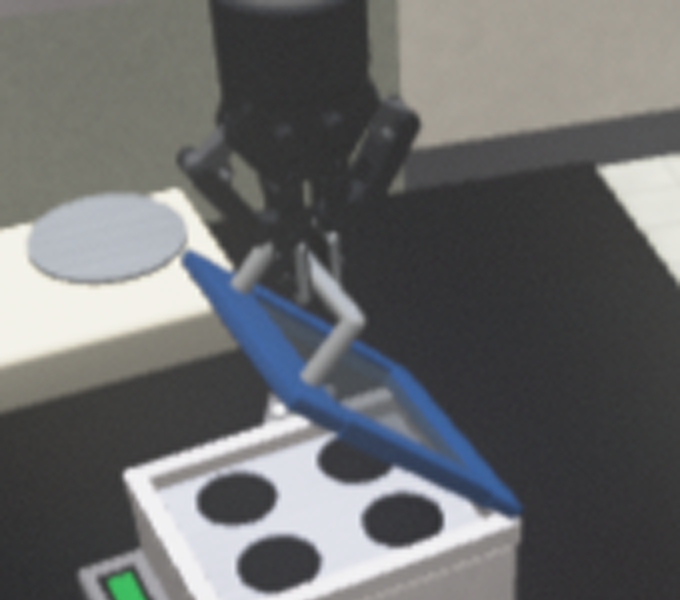

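View pics/t11.png

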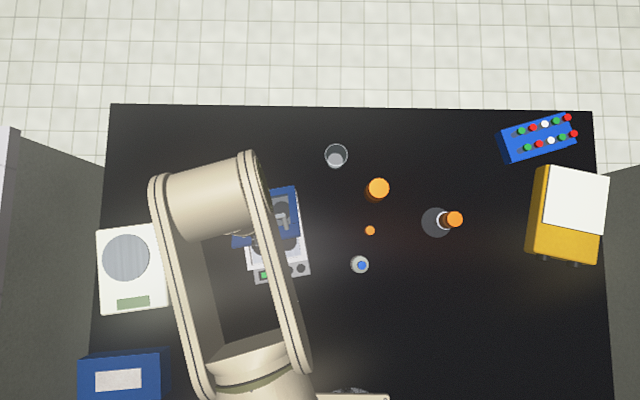

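View pics/s11f.png

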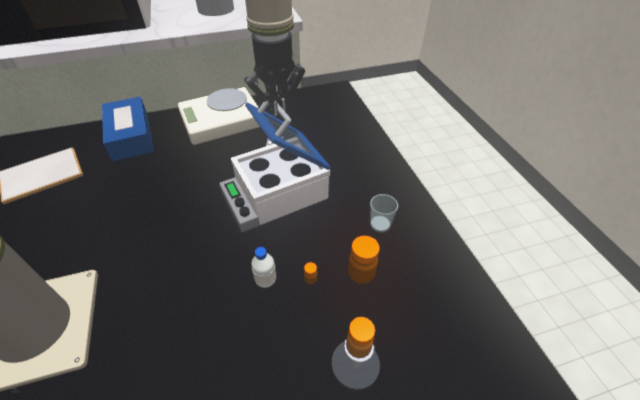

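The side view shows the lid's free corners at about (274,138) and (247,103), against a prediction of (274,139) and (246,101) for 45°. The jar stands on the plate at (361,335). Last check: jar position and bystanders.

```bash
python3 - <<'E'
from h import *
for n in("top","side"):
    s=snapshot(n);f=s["frame"];h=cv2.cvtColor(f,cv2.COLOR_BGR2HSV)
    m=(h[...,0]>5)&(h[...,0]<25)&(h[...,1]>150)&(h[...,2]>(190 if n=="top" else 235))
    for c,st,l in blobs(m,60):
        if (n=="top" and 430<c[0]<475) or (n=="side" and c[1]>300 and c[0]>300): print(n,c.round(1),st,onplane(s,c,160)[0].round(1))
    a=cv2.imread(f"pics/{n}0.png").astype(int)
    for nm,(x,y) in {"top":{"bottle":(360,264),"beaker":(336,156)},"side":{"bottle":(263,268),"beaker":(383,213)}}[n].items():
        d=np.abs(a[y-18:y+18,x-18:x+18]-f[y-18:y+18,x-18:x+18]).mean();print(n,nm,"diff",d.round(1))
q=sense();print(q["tool_pos"].round(1),q["ft_force"].round(1),np.abs(q["qd"]).max().round(2))
E
```

```text
top [454.5 218.7] [447 212  16  15 192] [ 591.8 -250.6  160. ]
top bottle diff 3.2
top beaker diff 1.4
side [361.8 328.9] [350 318  24  23 435] [ 590.7 -251.5  160. ]
side bottle diff 1.1
side beaker diff 1.0
[575.3 228.4 253.7] [-9.9  1.  11.3] 0.09
```

The jar is within about 2 mm of the stand's centre, the bottle and beaker haven't moved, and the arm is steady. Handing in.

```bash
python3 -c "
from bench import hand_in,sense
print(hand_in())
q=sense();print(q['time'],q['tool_pos'],q['ft_force'],q['finger_gap'])"
```

```text
the job is handed in; nothing more can be done
None
the job is handed in; nothing more can be done
```

The middle-sized amber jar stands upright and released on the stand, and the gripper is holding the heater lid half open at about 45°. I handed the job in at roughly 16 s; no verdict was reported.

- **Jar:** it measured within about 2 mm of the plate centre in both the top and side views.
- **Lid:** the free corners match the 45° prediction to about 3 px, and the lifted handle position gives about 45.5°. The pads were closed on the bar at a 10.5 mm gap. The arm was steady, with the wrist reading about 10 N in x and 11 N in z.
- **Bystanders:** the bottle and beaker looked unchanged in both views. I didn't check the timer in the final images because the arm hides it, but no move went near it.

None of the checks failed. The slight disagreements were 1–2 mm between camera views.

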